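Angle a brass tube past the bench post into its bay

TASK

Put the length of square brass tube away in the timber bay at the back of the bench: push it along the bench, one end and then the other, angling it past the steel post, until it lies fully home along the back strip of the bay. Only push it with the outside of the fingers: never take it between them, lift it or tip it, and leave everything else on the bench where it stands.

Things in the scene. Friction and masses are not known exactly. Their poses are not given: they have to be found in the camera images.
- tube: the length of square brass tube, 240 mm long, 25 mm wide and 25 mm high (about 0.3 to 0.5 kg), lying flat on the bench in front of the bay, roughly parallel to its mouth, free to slide. Origin: middle of its underside; x runs along its length, z up. Both ends are alike.
- tube_end_a (a point): centre of the tube's end face on its own +x side (120 mm from the middle, 12.5 mm above the underside)
- tube_end_b (a point): centre of the tube's other end face (own -x side)
- bay: three timber strips, 22 mm wide, 30 mm high, fixed to the bench as a back and two sides; no floor; the open mouth faces the robot. Inside: 290 mm long, 55 mm deep. Origin: on the bench, middle of the mouth; x points into the bay (inner face of the back at x = 55 mm), y left along the mouth (inner faces of the sides at y = +-145 mm), z up.
- post: round steel post, 24 mm across and 55 mm high, fixed upright in the bench; its axis is 35 mm in front of the mouth line and 90 mm to the left or to the right of the middle of the mouth. Origin: centre of its foot.
- hole: the empty twin of the post's hole, a flush dark disc 30 mm across on the other side of the middle; nothing stands there. Origin: its centre.
- finial: small turned brass finial, 36 mm across, 54 mm tall, standing beside the bay; not part of the job. Origin: centre of its underside
- tin: closed round tin, 60 mm across, 45 mm tall, beside the bay; not part of the job. Origin: centre of its underside
- candle_cup: small open brass cup, 44 mm across, 35 mm tall, to the left of the tube; not part of the job. Origin: centre of its underside
- block: dark wooden block 60 x 40 x 30 mm, to the right of the tube; not part of the job. Origin: centre of its underside
- screwdriver: screwdriver lying beyond the bay; not part of the job. Origin: about the middle of its length, on its underside
- hammer: hammer lying far to the right; not part of the job. Origin: about the middle of its length, on its underside
- jar: amber jar, 60 mm across, 80 mm tall, far to the left; not part of the job. Origin: centre of its underside
There are look-alikes about, which are no part of the job. Of the things that look like the tube, the largest one is meant.

How it is judged:
On the way:
1. one end of the tube is past the mouth line, in the bay, while the other end is still outside (((x of tube_end_a in the frame of bay above 0 m and x of tube_end_b in the frame of bay below -0.02 m) or (x of tube_end_b in the frame of bay above 0 m and x of tube_end_a in the frame of bay below -0.02 m))), for 0.05 s.
At the end, for the whole second after the job is handed in: The tube lies flat and at rest on the bench inside the bay, the middle of both its ends at least 30 mm inside the mouth line (so no more than 12 mm short of touching the back strip); the robot is clear (x of tube_end_a in the frame of bay between 0.03 and 0.06 m and x of tube_end_b in the frame of bay between 0.03 and 0.06 m and y of tube_end_a in the frame of bay between -0.148 and 0.148 m and y of tube_end_b in the frame of bay between -0.148 and 0.148 m and height (world z) of tube below 0.005 m and linear speed of tube below 0.01 m/s).
It fails at once if the tube is lifted or tipped off the bench (height (world z) of tube above 0.01 m or angle between tube's own z axis and vertical above 0.15 rad).
It fails at once if the tube is taken between the fingers (the point between the finger pads comes down over the tube to less than 37 mm above the bench) (y of the grasp point in the frame of tube between -0.012 and 0.012 m and x of the grasp point in the frame of tube between -0.12 and 0.12 m and z of the grasp point in the frame of tube below 0.037 m).
It fails at once if one of the other loose things is moved by more than 20 mm (distance of any of finial, tin, candle_cup, block, screwdriver, hammer, jar from where it was at the start of the episode above 0.02 m).
It also fails if it takes over 72 s, if anything falls off the work surface, if the arm or the gripper's body presses on something with over 40 N, if the wrist force passes 120 N, or if a joint passes its speed limit or range.

ROBOT

A 6-joint arm with a two-finger parallel gripper is mounted at the origin on the work surface. World frame = base frame: x ahead of the robot, y to its left, z up, the work surface at z = 0. Lengths are in m, angles in rad, forces in N, time in s.
With the tool pointing down it reaches from about 0.35 to 0.975 m from the base axis. Payload 4.9 kg.
Tool frame: the origin (TCP) lies between the finger pads; the fingertips stand 11 mm ahead of it and the grasp point (between the pads) lies 8 mm behind it; z points along the fingers, y is the line along which they close (so a half turn about z gives the same grasp; the last joint's range is limited). The gripper opens to 85 mm and grips with 20 to 120 N. Pads are 22 mm wide; open, the fingers measure 114 mm over their backs; the gripper's body (76 mm by 85 mm) begins 54 mm behind the grasp point. The pads swing forward as they close: fully open they stand 13 mm farther back than shut.
Start: joints at [1.204, 0.053, 1.613, -0, 1.476, -0.119], TCP at [0.153, 0.606, 0.242] pointing down, gripper open.
Joint ranges: [-3.01, 3.01], [-1.01, 2.22], [0.06, 2.58], [-1.02, 4.17], [0.09, 2.62], [-3.14, 3.14]. Speed limits (rad/s): [2.57, 2.57, 3.14, 3.14, 3.14, 3.14].

INTERFACE

Orientations are given as a unit quaternion [x, y, z, w].
In Python, from workcell import manip gives the robot as it stands. The module is installed in compiled form; this text tells all that it offers.
- The arm moves only by the tool jog_arm, never from a script. Its argument "targets" is a list of rows, each a list of 5 numbers: the closure, from -1 (fully open) to 1 (shut), then the shift along the tool's x, y, z in m, then the turn about the tool's z in rad. In form: [[grip, dx, dy, dz, yaw], ...]. A call has 1 to 8 rows; each row shifts and turns the commanded pose from where the row before left it, along the tool's axes as they then stand; what a row does not reach is not made up. A row lasts 1/12 s, in which the tool goes at most 41.7 mm and 7.16 degrees, less where a joint would pass 70% of its speed; a pose out of reach is approached as far as the arm can. A call with a gripper value outside its range is refused whole. The fingers move at their own pace and stop on an object; "squeeze" is the grip in N (left out, the last holds). Time passes only in rows, so rows that do not move let the fingers close. It gives the time, the measured TCP pose, the force, the opening and the grip force at its end, in the units of the state.
- manip.state(): the state, without advancing time (a new reading comes with each control period).
- manip.read_camera(name): name is "scene" or "side" or "wrist"; returns a dict with "frame" (480x640x3 uint8, red, green, blue), "depth" (480x640 float32, m along the optical axis (not along the pixel's ray), 0 where there is no reading), "mtx" (3x3 intrinsics, pixels), "position" and "rotation" of the camera in the world; the wrist camera has in their place "hand_eye" (4x4, takes a point from camera to tool coordinates, whose origin is the TCP and whose axes are the flange's). Camera axes: x right, y up, looking along -z (the intrinsics and any distortion apply to the point x, -y, -z); pixel columns grow to the right and rows downward; lengths in m; the calibration is good to about 2 mm. A picture is of the moment at which its call begins: read the wrist's pose just before it.
- manip.finish_job(): hands the job in; it is judged then, once.
The state is a dict: "time": time; "joint_positions": joint angles; "joint_velocities": joint speeds; "joint_torque": joint torques, N m; "position": TCP position; "ee_rot": TCP orientation; "contact_force": force on the tool from outside, world axes, zero at the start; "ft_torque": the same for the moment, N m; "opening": finger opening in m; "grasp_force": force on a finger pad.
Only numpy, scipy, OpenCV 4.12 (cv2) and the standard library are available. Lean on these libraries where they do the work, as an engineer would, in place of code of your own. Each camera call takes 0.05 s, during which the arm holds its last target. There are 200 camera calls.

## Working session

There is one attempt and no reset: what is moved stays moved. The work goes in short steps, Python scripts to look and compute and a tool call to move; the robot and the scene stay as the last step left them, time stands still between calls to the robot, and variables do not carry over. Pictures are saved under pics/ and viewed, at most 10 in all, crops included, and the job is handed in when it is done.

Besides the shell and the picture viewer there is one more tool, called after "Emit:" as a command line: name --pt "numbers of a row" for each row, then --argument value for the rest. jog_arm: Moves the arm, as the interface text tells. Its arguments: {"type":"object","properties":{"targets":{"type":"array","items":{"type":"array","items":{"type":"number"}}},"squeeze":{"type":"number"}},"required":["targets"]}

```bash
mkdir -p pics; cat > h.py <<'E'
import numpy as np,cv2
from workcell import manip
def cloud(c):
    d=c["depth"];K=np.array(c["mtx"]);v,u=np.mgrid[:480,:640]
    p=np.stack([(u-K[0,2])/K[0,0]*d,-(v-K[1,2])/K[1,1]*d,-d],-1)
    return p@np.array(c["rotation"]).T+np.array(c["position"])
E
python3 - <<'E'
from h import *
for n in("scene","side"):
    c=manip.read_camera(n);np.savez(n,**c,P=cloud(c));cv2.imwrite(f"pics/{n}.png",c["frame"][:,:,::-1]);print(n,c["position"],c["rotation"],c["mtx"])
s=manip.state();print(s)
E
```

```text
Traceback (most recent call last):
  File "h.py", line 6, in cloud
    return p@np.array(c["rotation"]).T+np.array(c["position"])
           ~^~~~~~~~~~~~~~~~~~~~~~~~~~
ValueError: matmul: Input operand 1 has a mismatch in its core dimension 0, with gufunc signature (n?,k),(k,m?)->(n?,m?) (size 4 is different from 3)
```

Rotation is a quaternion.

```bash
sed -i 's/np.array(c\["rotation"\])/R.from_quat(c["rotation"]).as_matrix()/; 1a from scipy.spatial.transform import Rotation as R' h.py
python3 - <<'E'
from h import *
for n in("scene","side"):
    c=manip.read_camera(n);np.savez(n,**c,P=cloud(c));cv2.imwrite(f"pics/{n}.png",c["frame"][:,:,::-1]);print(n,c["position"],c["rotation"],c["mtx"])
s=manip.state();print(s)
E
```

```text
scene [1.09574659 0.31870452 1.02434076] [0.14358906 0.24931882 0.83906025 0.46173609] [[482.52043235   0.         317.76513295]
 [  0.         482.52043235 244.07186738]
 [  0.           0.           1.        ]]
side [ 0.22980726 -0.98017736  0.86079615] [ 0.42592141 -0.06983007 -0.15794929  0.88812541] [[508.27662812   0.         314.08268049]
 [  0.         508.27662812 249.30711386]
 [  0.           0.           1.        ]]
{'time': 0.15, 'joint_positions': array([ 1.20406014e+00,  5.32471767e-02,  1.61397974e+00,  1.02282102e-05,
        1.47601267e+00, -1.19019221e-01]), 'joint_velocities': array([-2.19093269e-04, -2.84177211e-03, -4.04872537e-03, -5.27573130e-04,
       -2.13663618e-04, -9.13231440e-05]), 'joint_torque': array([ 8.02618470e-04, -3.94240308e+01, -3.70724595e+01, -8.52470043e-05,
        4.67735736e-03,  2.71212019e-05]), 'position': array([0.15308262, 0.60547569, 0.24131872]), 'ee_rot': array([ 1.23542482e-01,  9.92338943e-01, -7.98074299e-04, -2.02982671e-04]), 'contact_force': array([0.23454534, 0.63632525, 0.17299372]), 'ft_torque': array([-0.05866715,  0.0330363 , -0.01455881]), 'grasp_force': 0.0, 'opening': 0.08542051067775944}
```

View pics/scene.png

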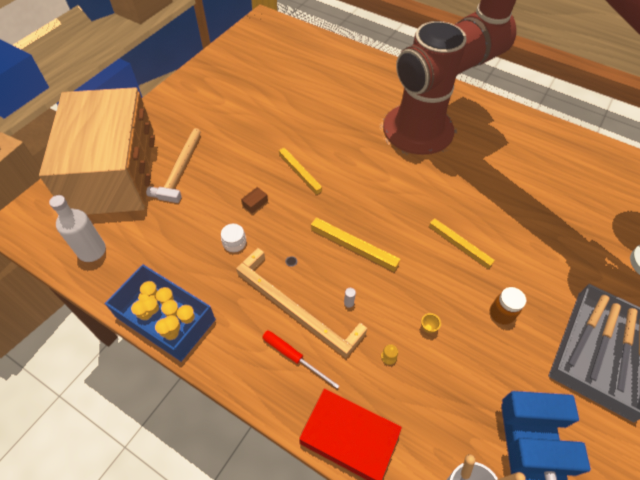

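View pics/side.png

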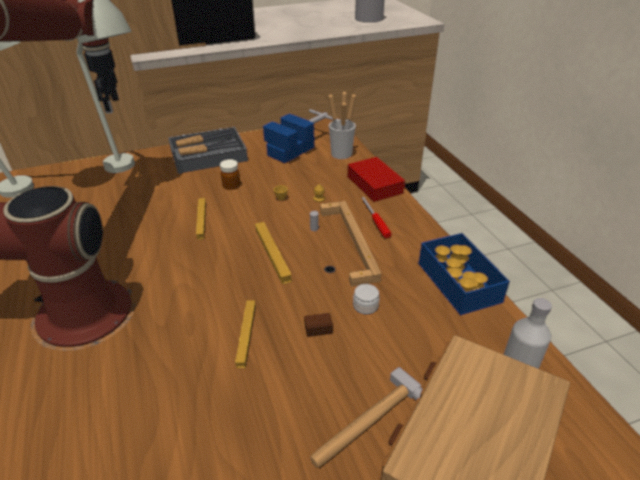

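Three yellow bars lie in the scene picture, at (355,245), (300,171) and (461,243). The middle one, from (312,225) to (398,265), is the longest and lies in front of the bay mouth, so it is the tube. The post is at (349,298), on the left. The hole is at (291,261), the finial at (390,354), the tin at (233,238), the cup at (431,324) and the block at (255,200). I'll measure these and confirm with a crop.

```bash
python3 - <<'E'
from h import *
D=np.load("scene.npz");P=D["P"];f=D["frame"]
crop=f[180:380,210:470];cv2.imwrite("pics/crop.png",cv2.resize(crop,None,fx=3,fy=3,interpolation=cv2.INTER_CUBIC)[:,:,::-1])
hsv=cv2.cvtColor(f,cv2.COLOR_RGB2HSV)
def rect(Q): 
    r=cv2.minAreaRect((Q[:,:2]*1000).astype(np.float32));return np.round(r[0],1),np.round(r[1],1),round(r[2],1),np.round(cv2.boxPoints(r)).tolist()
def comp(zlo,zhi):
    m=((P[:,:,2]>zlo)&(P[:,:,2]<zhi)&(D["depth"]>0)).astype(np.uint8)
    n,l,s,c=cv2.connectedComponentsWithStats(m,connectivity=4)
    for i in range(1,n):
        x,y,w,h,a=s[i]
        if a>25 and 200<c[i][0]<530 and 140<c[i][1]<380:
            Q=P[l==i];print(np.round(c[i]),a,"z",np.round(np.percentile(Q[:,2],[5,50,98]),3),*rect(Q))
for z in((.018,.034),(.034,.09)): print(z);comp(*z)
print("hole",P[261,291])
E
```

```text
(0.018, 0.034)
[308. 177.] 86 z [0.018 0.02  0.023] [ 359.  -163.8] [74.9 20.6] 67.7 [[335.0, -195.0], [354.0, -202.0], [383.0, -133.0], [364.0, -125.0]]
[254. 198.] 326 z [0.021 0.029 0.033] [ 499.1 -244. ] [42.5 62.1] 78.3 [[464.0, -258.0], [525.0, -271.0], [534.0, -229.0], [473.0, -217.0]]
[355. 243.] 923 z [0.02  0.024 0.029] [476.7  47.4] [ 30.2 241.4] 1.0 [[460.0, 168.0], [464.0, -74.0], [494.0, -73.0], [490.0, 168.0]]
[441. 227.] 26 z [0.018 0.019 0.023] [314.3 212.9] [20.8 15.3] 85.3 [[306.0, 203.0], [321.0, 202.0], [323.0, 223.0], [308.0, 224.0]]
[469. 247.] 248 z [0.018 0.02  0.023] [331.6 292. ] [137.  23.] 78.3 [[306.0, 227.0], [329.0, 223.0], [357.0, 357.0], [334.0, 361.0]]
[234. 244.] 114 z [0.02  0.028 0.034] [ 641. -201.] [28.7 59.3] 44.2 [[610.0, -190.0], [651.0, -232.0], [672.0, -212.0], [631.0, -170.0]]
[298. 307.] 1936 z [0.022 0.029 0.033] [682.1  18.5] [335.2  78.5] 82.7 [[622.0, -143.0], [700.0, -153.0], [742.0, 180.0], [664.0, 190.0]]
[348. 301.] 31 z [0.02  0.027 0.033] [626.7 118.2] [ 9.3 23.2] 9.2 [[620.0, 129.0], [624.0, 106.0], [633.0, 107.0], [629.0, 130
[... 563 characters left out ...]
0.034] [696.  257.5] [32.2 15.1] 87.9 [[688.0, 242.0], [703.0, 241.0], [704.0, 273.0], [689.0, 274.0]]
(0.034, 0.09)
[232. 234.] 377 z [0.036 0.044 0.048] [ 629.6 -213.5] [58.2 55.2] 80.8 [[598.0, -238.0], [652.0, -247.0], [662.0, -189.0], [607.0, -180.0]]
[349. 294.] 110 z [0.038 0.053 0.058] [620.  117.7] [24.1 22.6] 4.2 [[607.0, 128.0], [609.0, 105.0], [633.0, 107.0], [631.0, 130.0]]
[509. 303.] 746 z [0.039 0.077 0.083] [455.1 431.3] [56.6 55.8] 43.9 [[415.0, 432.0], [454.0, 392.0], [495.0, 431.0], [456.0, 471.0]]
[390. 351.] 154 z [0.036 0.042 0.051] [687.8 258.5] [28.4 28.5] 26.8 [[669.0, 265.0], [681.0, 239.0], [707.0, 252.0], [694.0, 278.0]]
hole [ 0.59478699 -0.06209553 -0.00205675]
```

View pics/crop.png

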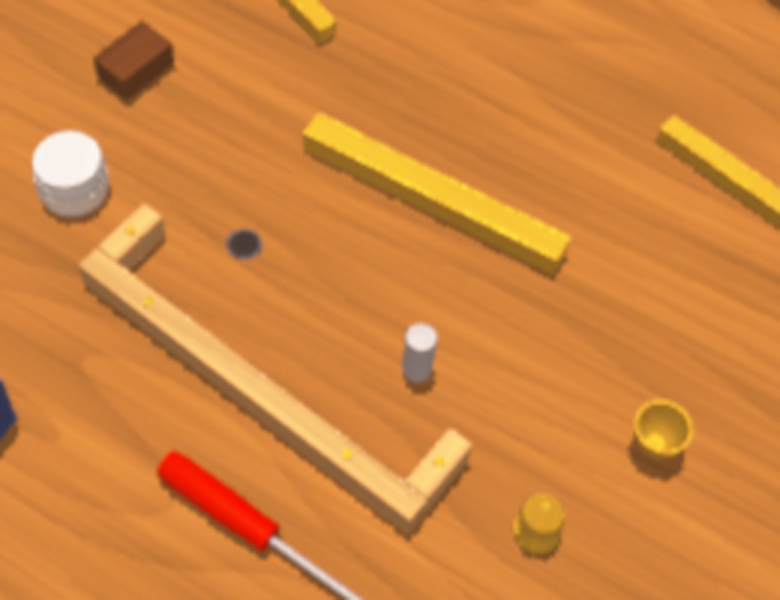

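The crop shows the long brass bar at (435,190) as clearly the largest, so it is the tube. The post stands at the left of the mouth and its position agrees with the bay frame I fitted. In that frame the mouth middle is at world (0.643, 0.0235), the bay x axis points at -7.3°, the tube ends are at L(-187,121) and R(-152,-117), and the post is at (-35,90).

Plan: send the left end in first, passing right of and behind the post, then swing the right end in.

Emit:
jog_arm --pt "1 0 0 0 -0.12" --pt "1 -0.02 -0.03 0 0" --pt "1 -0.02 -0.03 0 0" --pt "1 -0.02 -0.03 0 0" --pt "1 -0.02 -0.03 0 0" --pt "1 -0.02 -0.03 0 0" --pt "1 -0.02 -0.03 0 0" --pt "1 -0.02 -0.03 0 0"

```text
time: 0.82
position: [0.2655, 0.3781, 0.2419]
ee_rot: [0.064, 0.998, -0.0, -0.0]
contact_force: [1.0, -0.1, 0.9]
opening: 0.0001
grasp_force: 0.0
```

Emit:
jog_arm --pt "1 -0.025 -0.03 0 0" --pt "1 -0.025 -0.03 0 0" --pt "1 -0.025 -0.03 0 0" --pt "1 -0.025 -0.03 0 0" --pt "1 -0.025 -0.03 0 0" --pt "1 -0.025 -0.03 0 0" --pt "1 -0.025 -0.03 0 0" --pt "1 0 0 0 0"

```text
time: 1.48
position: [0.4146, 0.1442, 0.2422]
ee_rot: [0.068, 0.998, -0.001, 0.001]
contact_force: [-0.5, 0.4, -0.2]
opening: 0.0001
grasp_force: 0.0
```

```bash
cat >> h.py <<'E'
A=np.radians(-7.3);XB=np.array([np.cos(A),np.sin(A)]);YB=np.array([-XB[1],XB[0]]);O=np.array([.643,.0235])
def bay(p): d=np.asarray(p)[...,:2]-O; return np.round(1000*np.stack([d@XB,d@YB],-1),1)
def tcp():
    s=manip.state();ty=R.from_quat(s["ee_rot"]).as_matrix()[:,1]
    print("t %.1f"%s["time"],"TCP bay",bay(s["position"]),"z %.1f"%(1000*s["position"][2]),"tooly vs bay y deg %.1f"%(np.degrees(np.arctan2(ty@np.r_[YB,0],ty@np.r_[XB,0]))-90),"F",np.round(s["contact_force"],1),"open %.3f"%s["opening"])
def tube():
    for n in ("scene","side"):
        c=manip.read_camera(n);P=cloud(c);f=cv2.cvtColor(c["frame"],cv2.COLOR_RGB2HSV)
        B=bay(P);m=(P[:,:,2]>.019)&(P[:,:,2]<.03)&(f[:,:,0]>20)&(f[:,:,0]<32)&(f[:,:,1]>170)&(f[:,:,2]>120)&(abs(B[:,:,1])<230)&(B[:,:,0]>-250)&(B[:,:,0]<70)
        k,l,s,_=cv2.connectedComponentsWithStats(m.astype(np.uint8))
        if k<2: continue
        m=l==1+np.argmax(s[1:,4])
        (cx,cy),wh,a=cv2.minAreaRect(B[m].astype(np.float32));b=cv2.boxPoints(((cx,cy),wh,a))
        i=0 if np.linalg.norm(b[0]-b[1])<np.linalg.norm(b[1]-b[2]) else 1
        e=[(b[i]+b[(i+1)%4])/2,(b[(i+2)%4]+b[(i+3)%4])/2];e.sort(key=lambda q:-q[1]);d=e[0]-e[1]
        print(n,"L",np.round(e[0]),"R",np.round(e[1]),"theta %.1f"%np.degrees(np.arctan2(d[0],d[1])),"size",np.round(wh))
    return c
E
python3 -c "
from h import *
tcp();tube()"
```

```text
t 1.5 TCP bay [-241.9   90.7] z 242.2 tooly vs bay y deg -0.5 F [-0.5  0.4 -0.2] open 0.000
scene L [-183.   99.] R [-153. -117.] theta -7.7 size [ 29. 218.]
side L [-164. -112.] R [-164. -112.] theta 0.0 size [0. 0.]
```

Emit:
jog_arm --pt "1 0 0 0.04 0" --pt "1 0 0 0.04 0" --pt "1 0 0 0.04 0" --pt "1 0 0 0.04 0" --pt "1 0 0 0.035 0" --pt "1 0 0 0.02 0" --pt "1 0 0 0.01 0" --pt "1 -0.015 0 0 0"

```text
time: 2.25
position: [0.422, 0.1482, 0.0136]
ee_rot: [0.062, 0.998, -0.001, -0.004]
contact_force: [-0.2, -0.2, -0.4]
opening: 0.0004
grasp_force: 0.0
```

Emit:
jog_arm --pt "1 -0.015 0 0 0" --pt "1 -0.008 0 0 0" --pt "1 -0.008 0 0 0" --pt "1 -0.008 0 0 0" --pt "1 -0.008 0 0 0" --pt "1 -0.008 0 0 0" --pt "1 -0.008 0 0 0" --pt "1 -0.008 0 0 0"

```text
time: 2.92
position: [0.4981, 0.1381, 0.0174]
ee_rot: [0.064, 0.998, -0.0, -0.0]
contact_force: [-1.9, 0.7, 1.5]
opening: -0.0002
grasp_force: 0.7
```

```bash
python3 -c "
from h import *
tcp();c=tube()
f=cv2.cvtColor(c['frame'],cv2.COLOR_RGB2HSV);P=cloud(c)
for v,u in((245,270),(265,282),(250,274)):print(f[v,u],P[v,u])"
```

```text
t 2.9 TCP bay [-158.3   95.3] z 17.4 tooly vs bay y deg -0.0 F [-1.9  0.7  1.5] open -0.000
scene L [-140.   68.] R [-166. -120.] theta 8.0 size [190.  27.]
[ 14 168 146] [ 0.47944043  0.0927983  -0.00422351]
[ 19 176 199] [ 0.47733792 -0.03095997  0.02351969]
[ 15 171 151] [ 0.48327681  0.06673155 -0.00324794]
```

Emit:
jog_arm --pt "1 -0.008 -0.002 0 0" --pt "1 -0.008 -0.002 0 0" --pt "1 -0.008 -0.002 0 0" --pt "1 -0.008 -0.002 0 0" --pt "1 -0.008 -0.003 0 0" --pt "1 -0.008 -0.003 0 0" --pt "1 -0.008 -0.004 0 0" --pt "1 0 0 0 0"

```text
time: 3.68
position: [0.5527, 0.1122, 0.0178]
ee_rot: [0.064, 0.998, -0.0, 0.001]
contact_force: [-0.4, 0.5, 0.3]
opening: -0.0
grasp_force: 0.0
```

```bash
sed -i 's/f\[:,:,0\]>20/f[:,:,0]>17/' h.py; python3 -c "
from h import *
tcp();c=tube()"
```

```text
t 3.7 TCP bay [-100.8   76.5] z 17.8 tooly vs bay y deg -0.1 F [-0.4  0.5  0.3] open -0.000
scene L [-61.  90.] R [-186. -117.] theta 31.0 size [243.  27.]
side L [-97.  32.] R [-187. -118.] theta 30.8 size [175.  26.]
```

Emit:
jog_arm --pt "1 0.03 -0.02 0 0" --pt "1 0.025 -0.025 0 0" --pt "1 0.01 -0.02 0 0" --pt "1 0 0 0 0.108" --pt "1 0 0 0 0.108" --pt "1 0 0 0 0.108" --pt "1 0 0 0 0.108" --pt "1 0 0 0 0.108"

```text
time: 4.45
position: [0.4777, 0.0571, 0.0174]
ee_rot: [0.33, 0.944, 0.0, 0.0]
contact_force: [-0.0, 1.1, -0.6]
opening: -0.0001
grasp_force: 0.0
```

Emit:
jog_arm --pt "1 -0.01 0 0 0" --pt "1 -0.01 0 0 0" --pt "1 -0.006 -0.002 0 0" --pt "1 -0.006 -0.003 0 0" --pt "1 -0.006 -0.003 0 0" --pt "1 -0.006 -0.003 0 0" --pt "1 -0.006 -0.003 0 0" --pt "1 0 0 0 0"

```text
time: 5.12
position: [0.5092, 0.0137, 0.0174]
ee_rot: [0.328, 0.945, -0.0, 0.0]
contact_force: [-0.5, -0.1, 0.2]
opening: -0.0004
grasp_force: 0.0
```

```bash
python3 -c "
from h import *
tcp();c=tube()"
```

```text
t 5.1 TCP bay [-131.4  -26.7] z 17.4 tooly vs bay y deg -31.0 F [-0.5 -0.1  0.2] open -0.000
scene L [-49.  70.] R [-169. -143.] theta 29.3 size [244.  26.]
side L [-115.  -45.] R [-170. -143.] theta 29.2 size [112.  27.]
```

Emit:
jog_arm --pt "1 -0.006 0 0 0" --pt "1 -0.006 0 0 0" --pt "1 -0.006 0 0 0" --pt "1 -0.006 0 0 0" --pt "1 -0.006 0 0 0" --pt "1 -0.006 0 0 0" --pt "1 -0.002 0 0 0" --pt "1 0 0 0 0"

```text
time: 5.88
position: [0.5393, -0.009, 0.0176]
ee_rot: [0.328, 0.945, 0.0, 0.001]
contact_force: [0.3, 0.3, -0.1]
opening: -0.0001
grasp_force: 0.0
```

Emit:
jog_arm --pt "1 0.02 0 0 0" --pt "1 0.02 0 0 0" --pt "1 0 0 -0.03 0" --pt "1 0 0 -0.03 0"

```text
time: 6.22
position: [0.5041, 0.0171, 0.0755]
ee_rot: [0.327, 0.945, -0.001, -0.003]
contact_force: [1.1, -0.8, 0.4]
opening: -0.0001
grasp_force: 0.0
```

```bash
python3 -c "
from h import *
tcp();c=tube()"
```

```text
t 6.2 TCP bay [-137.  -24.] z 75.5 tooly vs bay y deg -30.9 F [ 1.1 -0.8  0.4] open -0.000
scene L [-16.  51.] R [-136. -158.] theta 29.8 size [242.  27.]
side L [-18.  49.] R [-138. -163.] theta 29.6 size [244.  26.]
```

Emit:
jog_arm --pt "1 -0.0135 -0.032 0 0" --pt "1 -0.0135 -0.032 0 0" --pt "1 -0.0135 -0.032 0 0" --pt "1 -0.0135 -0.032 0 0" --pt "1 -0.0135 -0.032 0 0" --pt "1 0 0 0.03 0" --pt "1 0 0 0.028 0" --pt "1 0 0 0 0"

```text
time: 6.98
position: [0.4567, -0.15, 0.0141]
ee_rot: [0.329, 0.944, 0.001, -0.005]
contact_force: [-1.3, 1.4, -0.3]
opening: 0.0001
grasp_force: 0.0
```

```bash
python3 -c "
from h import *
tcp();c=tube()"
```

```text
t 7.0 TCP bay [-162.8 -195.8] z 14.1 tooly vs bay y deg -31.1 F [-1.3  1.4 -0.3] open 0.000
scene L [-15.  51.] R [-136. -158.] theta 30.0 size [242.  27.]
side L [-18.  50.] R [-102.  -98.] theta 29.8 size [170.  26.]
```

Emit:
jog_arm --pt "1 -0.004 0.005 0 0" --pt "1 0 0.01 0 0" --pt "1 0 0.008 0 0" --pt "1 0 0.006 0 0" --pt "1 0 0.006 0 0" --pt "1 0 0.006 0 0" --pt "1 0 0.006 0 0" --pt "1 0 0 0 0"

```text
time: 7.75
position: [0.4939, -0.1157, 0.0195]
ee_rot: [0.327, 0.945, 0.0, 0.0]
contact_force: [0.6, 0.7, -0.0]
opening: -0.0003
grasp_force: 0.0
```

```bash
python3 -c "
from h import *
tcp();c=tube()"
```

```text
t 7.8 TCP bay [-130.2 -157. ] z 19.5 tooly vs bay y deg -30.9 F [ 0.6  0.7 -0. ] open -0.000
scene L [-6. 67.] R [-129. -144.] theta 30.1 size [244.  27.]
side L [-10.  64.] R [-78. -57.] theta 29.2 size [138.  26.]
```

Emit:
jog_arm --pt "1 0 0.006 0.002 0" --pt "1 0 0.006 0 0" --pt "1 0 0.006 0 0" --pt "1 0 0.006 0 0" --pt "1 0 0.006 0 0" --pt "1 0 0.006 0 0" --pt "1 0 0.006 0 0" --pt "1 0 0.002 0 0"

```text
time: 8.52
position: [0.521, -0.0813, 0.0173]
ee_rot: [0.327, 0.945, 0.0, 0.0]
contact_force: [-0.2, -0.4, -1.1]
opening: 0.0
grasp_force: 0.5
```

```bash
python3 -c "
from h import *
tcp();c=tube()"
```

```text
t 8.5 TCP bay [-107.7 -119.5] z 17.3 tooly vs bay y deg -30.9 F [-0.2 -0.4 -1.1] open 0.000
scene L [ 15. 104.] R [-105. -104.] theta 29.9 size [240.  27.]
side L [ 13. 104.] R [-53. -16.] theta 28.8 size [137.  26.]
```

Emit:
jog_arm --pt "1 0 0.006 0 0" --pt "1 0 0.004 0 0" --pt "1 0 -0.03 0 0" --pt "1 0.025 -0.01 0 0" --pt "1 0.025 0 0 0" --pt "1 0 0.035 0 0" --pt "1 0 0.035 0 0" --pt "1 0 0.005 0 0"

```text
time: 9.28
position: [0.5114, -0.0129, 0.0183]
ee_rot: [0.327, 0.945, 0.001, 0.002]
contact_force: [0.3, 0.1, 0.5]
opening: 0.0002
grasp_force: 0.0
```

```bash
python3 -c "
from h import *
tcp();c=tube()"
```

```text
t 9.3 TCP bay [-125.9  -52.8] z 18.3 tooly vs bay y deg -30.9 F [0.3 0.1 0.5] open 0.000
scene L [ 19. 112.] R [-100.  -98.] theta 29.5 size [242.  26.]
side L [ 16. 109.] R [-67. -38.] theta 29.4 size [169.  26.]
```

Emit:
jog_arm --pt "1 0.01 0 0 0" --pt "1 0 0 0 -0.108" --pt "1 0 0 0 -0.108" --pt "1 0 0 0 -0.108" --pt "1 0 0 0 -0.108" --pt "1 0 0 0 -0.108" --pt "1 0 -0.025 0 0" --pt "1 -0.01 0 0 0"

```text
time: 10.05
position: [0.5052, -0.0377, 0.0165]
ee_rot: [0.065, 0.998, -0.0, -0.001]
contact_force: [0.4, 0.1, -0.3]
opening: 0.0001
grasp_force: 0.0
```

Emit:
jog_arm --pt "1 -0.007 0 0 0" --pt "1 -0.007 0 0 0" --pt "1 -0.007 0 0 0" --pt "1 -0.007 0 0 0" --pt "1 -0.007 0 0 0" --pt "1 -0.007 0 0 0" --pt "1 -0.007 0 0 0" --pt "1 0 0 0 0"

```text
time: 10.72
position: [0.5583, -0.0421, 0.0177]
ee_rot: [0.064, 0.998, -0.0, 0.001]
contact_force: [1.1, -0.7, 0.2]
opening: -0.0001
grasp_force: 0.0
```

```bash
python3 -c "
from h import *
tcp();c=tube()"
```

```text
t 10.7 TCP bay [-75.7 -75.8] z 17.7 tooly vs bay y deg -0.0 F [ 1.1 -0.7  0.2] open -0.000
scene L [ 12. 124.] R [ -59. -106.] theta 17.1 size [241.  28.]
side L [ 19. 114.] R [-22.  20.] theta 24.1 size [102.  20.]
```

Emit:
jog_arm --pt "1 -0.007 0 0 0" --pt "1 -0.007 0 0 0" --pt "1 -0.007 0 0 0" --pt "1 -0.007 0 0 0" --pt "1 -0.007 0 0 0" --pt "1 -0.007 0 0 0" --pt "1 -0.007 0 0 0" --pt "1 0 0 0 0"

```text
time: 11.48
position: [0.6069, -0.0485, 0.0178]
ee_rot: [0.064, 0.998, -0.0, 0.001]
contact_force: [-0.4, 0.2, 0.2]
opening: -0.0002
grasp_force: 0.0
```

```bash
python3 -c "
from h import *
tcp();c=tube()"
```

```text
t 11.5 TCP bay [-26.6 -76. ] z 17.8 tooly vs bay y deg -0.0 F [-0.4  0.2  0.2] open -0.000
scene L [ -1. 134.] R [  -3. -106.] theta 0.4 size [240.  29.]
side L [ -11. -102.] R [   4. -108.] theta -66.9 size [ 8. 16.]
```

Emit:
jog_arm --pt "1 0.015 0 0 0" --pt "1 0 0.032 0 0" --pt "1 0 0.032 0 0" --pt "1 0 0.028 0 0" --pt "1 -0.01 0 0 0" --pt "1 -0.007 0 0 0" --pt "1 -0.007 0 0 0" --pt "1 -0.007 0 0 0"

```text
time: 12.25
position: [0.6328, 0.0402, 0.0172]
ee_rot: [0.064, 0.998, -0.0, -0.001]
contact_force: [-2.4, 0.2, 2.1]
opening: -0.0002
grasp_force: 1.2
```

Emit:
jog_arm --pt "1 -0.007 0 0 0" --pt "1 -0.007 0 0 0" --pt "1 -0.005 0 0 0" --pt "1 0 0 0 0"

```text
time: 12.58
position: [0.653, 0.0377, 0.0175]
ee_rot: [0.064, 0.998, -0.0, 0.001]
contact_force: [0.1, 0.4, 0.1]
opening: -0.0001
grasp_force: 0.0
```

```bash
python3 -c "
from h import *
tcp();c=tube()"
```

```text
t 12.6 TCP bay [ 8.1 15.4] z 17.5 tooly vs bay y deg -0.1 F [0.1 0.4 0.1] open -0.000
scene L [ 32. 132.] R [  31. -109.] theta 0.1 size [241.  28.]
side L [30. -8.] R [  29. -111.] theta 0.6 size [104.  27.]
```

Emit:
jog_arm --pt "1 -0.005 0 0 0" --pt "1 -0.004 0 0 0" --pt "1 -0.002 0 0 0" --pt "1 0 0 0 0"

```text
time: 13.02
position: [0.6629, 0.0371, 0.0173]
ee_rot: [0.064, 0.998, -0.0, 0.0]
contact_force: [-0.6, -1.1, 1.3]
opening: 0.0001
grasp_force: 0.0
```

Emit:
jog_arm --pt "1 -0.001 0 0 0" --pt "1 0 0 0 0"

```text
time: 13.18
position: [0.6634, 0.0371, 0.0173]
ee_rot: [0.064, 0.998, -0.0, -0.0]
contact_force: [-1.6, 0.2, 0.0]
opening: 0.0002
grasp_force: 0.7
```

```bash
python3 -c "
from h import *
tcp();c=tube()"
```

```text
t 13.2 TCP bay [18.5 16. ] z 17.3 tooly vs bay y deg -0.0 F [-1.6  0.2  0. ] open 0.000
scene L [ 40. 133.] R [  41. -108.] theta -0.1 size [ 24. 241.]
side L [38. -5.] R [  39. -113.] theta -0.4 size [ 25. 108.]
```

Both ends now read 40–41 mm inside the mouth. I'll nudge 1 mm more, back out, lift and check.

Emit:
jog_arm --pt "1 -0.001 0 0 0" --pt "1 0 0 0 0" --pt "1 0.02 0 0 0" --pt "1 0.03 -0.01 0 0" --pt "1 0 0 -0.04 0" --pt "1 0 0 -0.04 0" --pt "1 0.04 0 -0.01 0" --pt "1 0.04 0 0 0"

```text
time: 13.95
position: [0.5388, 0.0431, 0.1137]
ee_rot: [0.064, 0.998, 0.0, 0.007]
contact_force: [-1.5, 0.8, 0.7]
opening: -0.0001
grasp_force: 0.0
```

Emit:
jog_arm --pt "1 0.04 0 0 0" --pt "1 0.02 0 0 0" --pt "1 0 0 0 0"

```text
time: 14.2
position: [0.4714, 0.0519, 0.1065]
ee_rot: [0.063, 0.998, 0.0, -0.0]
contact_force: [-0.2, 0.3, -0.4]
opening: -0.0001
grasp_force: 0.0
```

```bash
python3 -c "
from h import *
tcp();tube();c=manip.read_camera('scene');cv2.imwrite('pics/end.png',c['frame'][:,:,::-1])"
```

```text
t 14.2 TCP bay [-173.9    6.4] z 106.5 tooly vs bay y deg 0.0 F [-0.2  0.3 -0.4] open -0.000
scene L [ 41. 132.] R [  40. -108.] theta 0.2 size [240.  24.]
side L [ 39. 131.] R [  39. -111.] theta -0.0 size [ 25. 241.]
```

View pics/end.png

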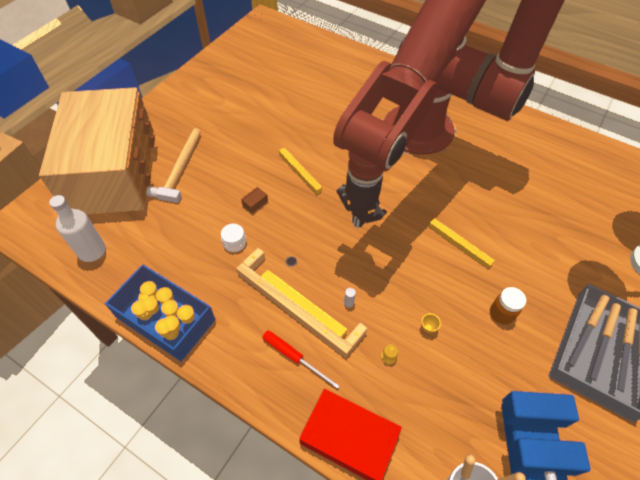

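The tube lies along the back strip, from (265,275) to (343,332). Everything else is where it was, and the arm is clear.

```bash
python3 -c "
from workcell import manip
print(manip.finish_job())"
```

```text
the job is handed in; nothing more can be done
None
```

The tube is in the bay against the back strip, both ends about 40 mm inside the mouth line by the cameras, nothing else visibly moved, and the job was handed in at about 14 s (no verdict was returned).

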